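Rebuild the feed-roller stack of a bench cable stripper

TASK

Refit the three rings on the upright spindle of the cable stripper: first the castellated drive roller, turned until its underside drops over the drive pins and sits fully home on the flange, then the plain spacer, then the flanged guide collar, each one right down on the one below and the same way up as it lies now. Lower the rings, do not let them fall, and leave the screwdriver and the jar where they are.

Things in the scene. Friction and masses are not known exactly. Their poses are not given: they have to be found in the camera images.
- roller: drive roller: dark steel ring, ribbed outside, outer diameter 52 mm, bore 19 mm, 30 mm high, about 0.3 kg. Upper 22 mm: full ring; lower 8 mm: four lugs with four open notches between them (notches at 0, 90, 180, 270 degrees about its own z from its x axis). Stands on the table, lugs down. Origin: centre of its underside (foot of the lugs), z up along the bore.
- spacer: spacer: plain bright steel ring, outer diameter 40 mm, bore 19 mm, 14 mm high, lying flat. Origin: centre of its underside, z up along its bore. Mass about 0.08 kg.
- guide: guide collar: bright steel collar, a flange of diameter 54 mm and 6 mm thick at the bottom and above it a hub of diameter 38 mm and 18 mm high (24 mm in all), bore 19 mm, flange down on the table. Origin: centre of its underside, z up along its bore. Mass about 0.15 kg.
- seat (a point): centre of the upper face of the spindle's steel flange (46 mm diameter, 63 mm above the table), z up along the spindle. The fixed 16 mm round post rises from here. Seated, the undersides of roller, spacer and guide collar are 0, 30 and 44 mm above this point.
- tip (a point): tip of the post, 90 mm above the flange; the last 16 mm taper from 16 to 8 mm diameter.
- pins (a point): point on the axis 7 mm above the flange, level with the tops of two 6 mm drive pins that stand on it, one each side of the post, 19 mm from the axis. Their angle differs each time and is not given (not this point's axes). At a wrong angle the roller's lugs stop on them, 7 mm short of home; within about 8 degrees of a right one (every 90 degrees) it drops over them. They do not turn.
- machine: feed head of a cable stripper, fixed: blue housing on a dark base plate (190 x 250 mm). Origin: on the table under the spindle axis. The housing spans -70 to 80 mm in its own x, -55 to 155 mm in y, top 55 mm above the table; on it two 10 mm high cable guides at y = -30 mm, and a grey motor, 64 mm wide, along x at y = 125 mm, up to 117 mm above the table.
- jar: bystander: closed jar, 64 mm in diameter and 90 mm high. Origin: centre of its underside.
- screwdriver: bystander: screwdriver lying on the table. Origin: about the middle of its length, on the table; it lies along its x axis.
Not all that is in view belongs to the job. Leave any orange look-alike of the spacer alone.

How it is judged:
By the outcome, as a careful person would: the job done as asked, in the order asked, and still so for the second after the job is handed in, with the robot touching nothing.
It also fails if it takes over 72 s, if anything falls off the work surface, if the arm or the gripper's body presses on something with over 40 N, if the wrist force passes 120 N, or if a joint passes its speed limit or range.

ROBOT

A 6-joint arm with a two-finger parallel gripper is mounted at the origin on the work surface. World frame = base frame: x ahead of the robot, y to its left, z up, the work surface at z = 0. Lengths are in m, angles in rad, forces in N, time in s.
With the tool pointing down it reaches from about 0.2 to 0.875 m from the base axis. Payload 3.4 kg.
Tool frame: the origin (TCP) lies where the fingers leave the gripper's body, on its centre line; the fingertips stand 97 mm ahead of it and the grasp point (between the pads) lies 78 mm ahead of it; z points along the fingers, y is the line along which they close (so a half turn about z gives the same grasp; the last joint's range is limited). The gripper opens to 94 mm and grips with 3 to 60 N. Pads are 16 mm wide; open, the fingers measure 119 mm over their backs; the gripper's body (75 mm by 177 mm) begins 78 mm behind the grasp point.
Start: joints at [-1.31, 0.276, 1.505, -0, 1.361, -0.121], TCP at [0.214, -0.534, 0.303] pointing down, gripper open.
Joint ranges: [-2.89, 2.89], [-0.75, 2.08], [0.22, 2.7], [-1.18, 4.32], [0.11, 2.71], [-2.7, 2.7]. Speed limits (rad/s): [2.57, 2.57, 3.14, 3.14, 3.14, 3.14].

INTERFACE

Orientations are given as a rotation vector (axis times angle).
In Python, from bench import env gives the robot as it stands.
- The arm moves only by the tool move_arm, never from a script. Its argument "targets" is one flat list of numbers, 4 for each row, row after row: the shift along the tool's x, y, z in units of 0.12 m (1.0 is 0.12 m), then the turn about the tool's z in units of 360 degrees (1.0 is 360 degrees). A call has 1 to 12 rows; each row is the pose to reach, as a shift and turn from the pose commanded when the call began, along the tool's axes at that moment, turning the shorter way round; what a row does not reach only later rows make up. A row lasts 1/8 s, in which the tool goes at most 62.5 mm and 10.7 degrees, less where a joint would pass 70% of its speed; a pose out of reach is approached as far as the arm can. A call with a number of a shift or a turn outside -1 to 1 is refused whole. A call with a gripper value outside its range is refused whole. "hand" is the finger opening in mm, from 0 to 94, set as the call begins (left out, the last holds). The fingers move at their own pace and stop on an object; "grip_force" is the grip in N (left out, the last holds). Time passes only in rows, so rows that repeat a pose let the fingers close. It gives the time, the measured TCP pose, the force, the opening and the grip force at its end, in the units of the state.
- env.get_obs(): the state, without advancing time (a new reading comes with each control period).
- env.camera(name): name is "side" or "top" or "wrist"; returns the picture (420x560x3 uint8, red, green, blue); there is no depth.
- env.camera_model(name): a dict with "fx", "fy", "cx", "cy" (pixels), "position" and "rotation" of the camera in the world; the wrist camera has in their place "mount" (4x4, takes a point from camera to tool coordinates, whose origin is the TCP and whose axes are the flange's). Camera axes: x right, y down, z forward; pixel columns grow to the right and rows downward; lengths in m; the calibration is good to about 2 mm. A picture is of the moment at which its call begins: read the wrist's pose just before it. camera_model takes no time and is no camera call.
- env.sign_off(): hands the job in; it is judged then, once.
The state is a dict: "t": time; "joint_positions": joint angles; "joint_vel": joint speeds; "joint_efforts": joint torques, N m; "position": TCP position; "orientation": TCP orientation; "force": force on the tool from outside, world axes, zero at the start; "torque": the same for the moment, N m; "gripper_width": finger opening in m; "grip_force": force on a finger pad.
Only numpy, scipy, OpenCV 4.12 (cv2) and the standard library are available. Lean on these libraries where they do the work, as an engineer would, in place of code of your own. Each camera call takes 0.05 s, during which the arm holds its last target. There are 200 camera calls.

## Working session

There is one attempt and no reset: what is moved stays moved. The work goes in short steps, Python scripts to look and compute and a tool call to move; the robot and the scene stay as the last step left them, time stands still between calls to the robot, and variables do not carry over. Pictures are saved under pics/ and viewed, at most 13 in all, crops included, and the job is handed in when it is done.

Besides the shell and the picture viewer there is one more tool, called after "Call:" by a JSON object that holds its "fn" and its "kwargs", one argument or row to a line. move_arm: Moves the arm, as the interface text tells. Shifts and turns lie within -1 to 1; 1 stands for 0.12 m of shift or 360 degrees of turn. Its arguments: {"type":"object","properties":{"targets":{"type":"array","items":{"type":"number"}},"hand":{"type":"number"},"grip_force":{"type":"number"}},"required":["targets"]}

```bash
mkdir -p pics; ls
python3 - <<'E'
from bench import env
import cv2,numpy as np
o=env.get_obs();print({k:np.round(v,4).tolist() for k,v in o.items()})
for n in ("top","side","wrist"):
    im=env.camera(n);cv2.imwrite(f"pics/{n}0.png",im[:,:,::-1]);m=env.camera_model(n);print(n,{k:np.round(v,4).tolist() for k,v in m.items()})
E
```

```text
pics
{'t': 0.0, 'joint_positions': [-1.31, 0.2766, 1.5061, -0.0, 1.3607, -0.121], 'joint_vel': [0.0014, -0.0004, 0.0002, -0.001, -0.0001, 0.0022], 'joint_efforts': [-0.0021, -40.4589, -23.7228, 0.07, 0.0342, -0.0001], 'position': [0.2141, -0.5332, 0.3018], 'orientation': [-3.0828, -0.5958, 0.0002], 'force': [-0.4795, 0.3423, -0.5189], 'torque': [-0.0154, -0.0136, -0.0243], 'grip_force': 0.0, 'gripper_width': 0.0937}
top {'fx': 450.0882, 'fy': 450.0882, 'cx': 274.6998, 'cy': 207.7185, 'position': [0.3328, 0.0093, 1.1708], 'rotation': [-2.2063, 2.1432, -0.1218]}
side {'fx': 515.6557, 'fy': 515.6557, 'cx': 282.3611, 'cy': 211.6402, 'position': [0.2505, -1.1253, 0.92], 'rotation': [-2.1771, 0.1807, -0.0919]}
wrist {'fx': 365.9513, 'fy': 365.9513, 'cx': 277.0719, 'cy': 205.9355, 'mount': [[-0.0001, -0.964, -0.266, 0.0774], [1.0, -0.0002, 0.0003, -0.0], [-0.0003, -0.266, 0.964, -0.0823], [0.0, 0.0, 0.0, 1.0]]}
```

View pics/top0.png

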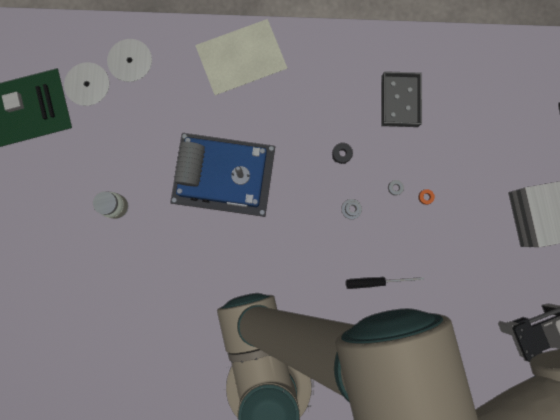

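View pics/side0.png

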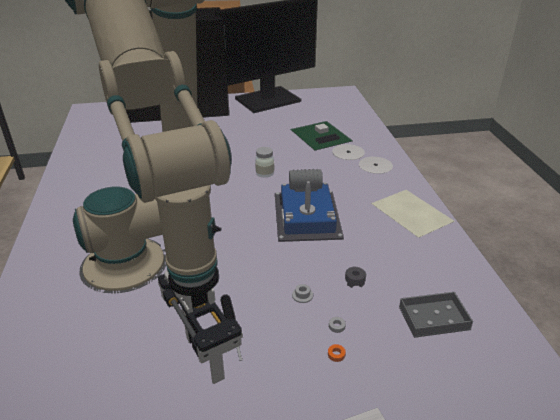

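Candidates: roller = dark ring at top (342,153). Guide = bright flanged ring (352,209). Spacer = plain bright ring (396,188). Its orange look-alike at (427,197) must be left alone. The discs at (130,60) and (87,84) aren't rings for this job. The spindle is at (241,175). I'll make one crop to check these and measure.

```bash
cat > h.py <<'E'
from bench import env
import cv2,numpy as np
from scipy.spatial.transform import Rotation as R
def cam(n,o=None):
    m=env.camera_model(n);K=np.array([[m['fx'],0,m['cx']],[0,m['fy'],m['cy']],[0,0,1]])
    if n!='wrist':
        r=np.array(m['rotation']);Rm=R.from_rotvec(r).as_matrix() if r.size==3 else r
        return K,Rm,np.array(m['position'])
    M=np.array(m['mount']);o=o or env.get_obs();Rt=R.from_rotvec(o['orientation']).as_matrix()
    return K,Rt@M[:3,:3],Rt@M[:3,3]+np.array(o['position'])
def ray(c,uv,z):
    K,Rm,p=c;d=Rm@np.linalg.solve(K,[*uv,1.]);return p+d*(z-p[2])/d[2]
def proj(c,X):
    K,Rm,p=c;q=K@(Rm.T@(np.array(X)-p));return q[:2]/q[2]
def snap(n,f):
    o=env.get_obs();im=env.camera(n)[:,:,::-1].copy();cv2.imwrite(f"pics/{f}.png",im);return im,cam(n,o),o
E
python3 - <<'E'
from h import *
c=cam('top')
for n,uv,z in [('roller',(342,153),.03),('guide',(352,209),.024),('spacer',(396,188),.014),('orange',(427,197),.014),('tip',(241,172),.153),('seat',(241,176),.063),('jar',(106,203),.09),('sd',(383,282),.01)]:
    X=ray(c,uv,z);print(n,X.round(3),'side px',proj(cam('side'),X).round(0),'r',np.hypot(*X[:2]).round(3))
im=cv2.imread('pics/top0.png');a=cv2.resize(im[125:225,310:445],None,fx=4,fy=4,interpolation=2)
cv2.imwrite('pics/crop.png',a)
E
```

```text
roller [ 0.596 -0.172  0.03 ] side px [354. 272.] r 0.62
guide [ 0.451 -0.2    0.024] side px [301. 288.] r 0.494
spacer [ 0.511 -0.316  0.014] side px [336. 322.] r 0.601
orange [ 0.49  -0.397  0.014] side px [336. 350.] r 0.63
tip [0.516 0.079 0.153] side px [306. 183.] r 0.522
seat [0.522 0.085 0.063] side px [306. 208.] r 0.529
jar [0.442 0.405 0.09 ] side px [264. 150.] r 0.599
sd [ 0.268 -0.284  0.01 ] side px [231. 326.] r 0.39
```

View pics/crop.png

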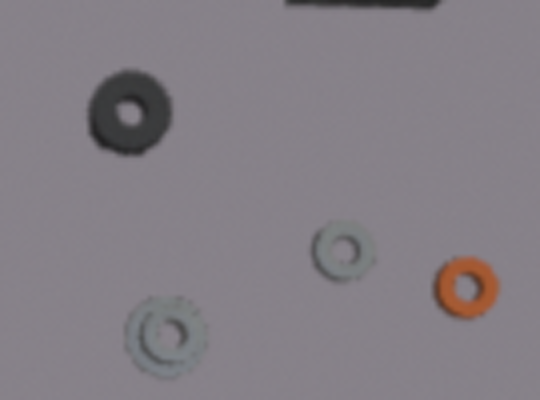

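The crop confirms all three. The roller is the dark ring, the guide is the bright flanged ring, the spacer is the plain bright ring, and the orange ring is the decoy. The side-view projections agree too. Next I move the wrist camera over the rings.

Call:
{"fn": "move_arm", "kwargs": {
  "targets": [0.4,-0.18,0,0,0.81,-0.36,0,0]
}}

```text
t: 0.4
position: [0.2887, -0.4567, 0.3022]
orientation: [-3.084, -0.593, -0.0]
force: [0.3, -0.8, 0.0]
gripper_width: 0.094
grip_force: 0.0
```

Call:
{"fn": "move_arm", "kwargs": {
  "targets": [0.4,-0.18,0,0,0.81,-0.36,0,0]
}}

```text
t: 0.65
position: [0.3633, -0.3797, 0.3025]
orientation: [-3.085, -0.595, 0.0]
force: [0.3, 0.4, -0.4]
gripper_width: 0.0941
grip_force: 0.0
```

Call:
{"fn": "move_arm", "kwargs": {
  "targets": [0.4,-0.18,0,0,0.81,-0.36,0,0]
}}

```text
t: 0.9
position: [0.4374, -0.3033, 0.3025]
orientation: [3.085, 0.596, -0.0]
force: [1.3, 1.0, 0.5]
gripper_width: 0.0945
grip_force: 0.0
```

Call:
{"fn": "move_arm", "kwargs": {
  "targets": [0.4,-0.18,0,0,0.81,-0.36,0,0,0.81,-0.36,0,0]
}}

```text
t: 1.27
position: [0.5125, -0.2257, 0.3022]
orientation: [-3.082, -0.604, -0.001]
force: [-0.3, -0.6, -0.5]
gripper_width: 0.0938
grip_force: 0.0
```

Run:
```python
from h import *
im,c,o=snap('wrist','w1')
print(o['t'],o['position'],o['orientation'],o['joint_positions'])
for n,X in dict(roller=(.596,-.172,.03),guide=(.451,-.2,.024),spacer=(.511,-.316,.014)).items(): print(n,proj(c,X).round(0))
```

```text
1.275 [ 0.51251592 -0.2257247   0.30218846] [-3.08195183e+00 -6.03636421e-01 -5.18869982e-04] [-5.39646846e-01  2.53789137e-01  1.53742327e+00  1.05083351e-03
  1.35085913e+00  6.44093362e-01]
roller [257.  82.]
guide [232. 229.]
spacer [356. 216.]
```

View pics/w1.png

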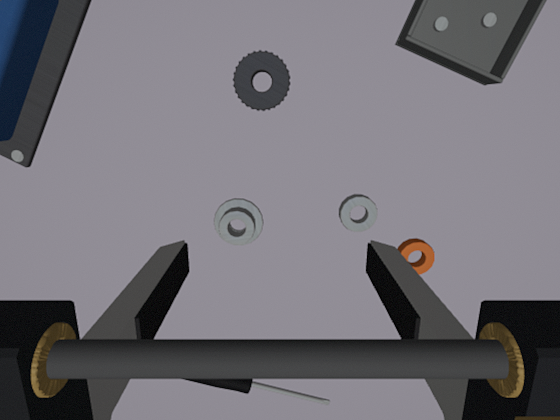

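The wrist view shows the roller at (262,81), the guide at (238,222), the spacer at (358,213) and the orange decoy at (416,257). These sit within about 5 px of the predictions. I'll fit the roller from this picture and crop it from the side view for the notch angle.

```bash
cat >> h.py <<'E'
def fit(im,uv,r,dark=None):
    """outer outline of the blob nearest uv within r px: ellipse centre, axes"""
    u,v=map(int,uv);x0,y0=max(u-r,0),max(v-r,0);w=im[y0:v+r,x0:u+r].astype(int)
    bg=np.median(im.reshape(-1,3),axis=0);d=np.abs(w-bg).sum(2)>36
    if dark: d=w.sum(2)<dark
    cs,_=cv2.findContours(cv2.morphologyEx(d.astype(np.uint8),cv2.MORPH_OPEN,np.ones((2,2))),cv2.RETR_EXTERNAL,cv2.CHAIN_APPROX_NONE)
    k=max(cs,key=cv2.contourArea);e=cv2.fitEllipse(cv2.convexHull(k));return (e[0][0]+x0,e[0][1]+y0),e[1]
def plan(x,y,z,yawdeg=None):
    o=env.get_obs();Rt=R.from_rotvec(o['orientation']).as_matrix();d=Rt.T@(np.array([x,y,z])-o['position'])/.12
    yaw=np.degrees(np.arctan2(Rt[1,0],Rt[0,0]))
    t=0 if yawdeg is None else -((yawdeg-yaw+180)%360-180)/360
    print('shift',d.round(3),'turn',round(t,4),'yaw now',yaw.round(1),'tilt',np.degrees(np.arccos(-Rt[2,2])).round(2))
E
python3 - <<'E'
from h import *
o=env.get_obs();c=cam('wrist',o);im=cv2.imread('pics/w1.png')
for n,uv,r,z in [('roller',(262,81),45,.026),('guide',(238,222),40,.008),('spacer',(358,213),28,.01)]:
    e=fit(im,uv,r);print(n,e,ray(c,e[0],z).round(4))
s=cv2.imread('pics/side0.png');a=cv2.resize(s[258:298,331:381],None,fx=10,fy=10,interpolation=cv2.INTER_CUBIC);cv2.imwrite('pics/sc.png',cv2.convertScaleAbs(a,alpha=2))
X=ray(c,fit(im,(262,81),45)[0],.026);plan(X[0],X[1],.2)
cs=cam('side');print(cs[2]); print([ (proj(cs,(X[0]+.026*np.cos(t),X[1]+.026*np.sin(t),0))-[331,258]).round(1)*10 for t in np.radians([-135,-90,-45])])
E
```

```text
roller ((262.14471435546875, 81.07787322998047), (58.0104866027832, 60.838233947753906)) [ 0.5973 -0.1773  0.026 ]
guide ((237.76294326782227, 225.78153228759766), (36.59646224975586, 38.54804611206055)) [ 0.4497 -0.2061  0.008 ]
spacer ((356.05079650878906, 211.0630226135254), (31.914939880371094, 36.395477294921875)) [ 0.5133 -0.3172  0.01  ]
shift [ 0.822 -0.115  0.851] turn 0 yaw now 22.1 tilt 0.07
[ 0.25048835 -1.12527551  0.92002391]
[array([187., 295.]), array([265., 307.]), array([325., 279.])]
```

View pics/sc.png

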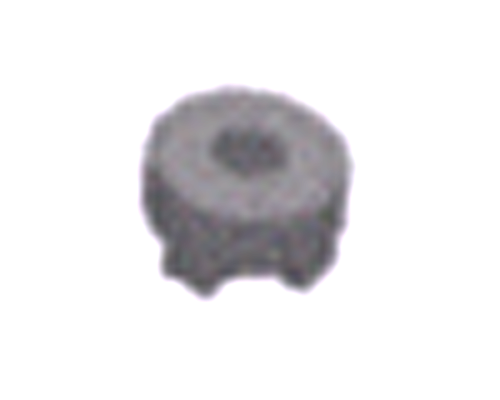

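The side crop shows a notch facing the camera, centred near x=252 of the crop, so the notches sit at about -98°, i.e. 82° mod 90. Next I hover above the roller and look once more.

Call:
{"fn": "move_arm", "kwargs": {
  "targets": [0.28,-0.04,0.28,0,0.56,-0.08,0.57,0,0.82,-0.115,0.85,0,0.82,-0.115,0.85,0]
}}

```text
t: 1.82
position: [0.5958, -0.1789, 0.1974]
orientation: [-3.081, -0.596, 0.009]
force: [-0.4, -0.6, -0.2]
gripper_width: 0.0942
grip_force: 0.0
```

Run:
```python
from h import *
im,c,o=snap('wrist','w2');print(o['t'],o['position'])
p=proj(c,(.5973,-.1773,.026));print(p)
e=fit(im,p,70);X=ray(c,e[0],.026);print(e,X,proj(c,(*X[:2],.03)),proj(c,(*X[:2],.0)));plan(X[0],X[1],.105)
g=proj(c,np.array(o['position'])+[0,0,-.17]);print('axis at roller z',g)
```

```text
1.825 [ 0.59578201 -0.17891112  0.1974103 ]
[276.66550442 212.03731805]
((274.94127655029297, 207.42759704589844), (74.6502685546875, 77.18769836425781)) [ 0.60004981 -0.17485813  0.026     ] [274.88824049 208.97573539] [275.25149929 198.37210234]
shift [ 0.051 -0.023  0.786] turn 0 yaw now 21.9 tilt 0.22
axis at roller z [277.94640549 215.27320717]
```

View pics/w2.png

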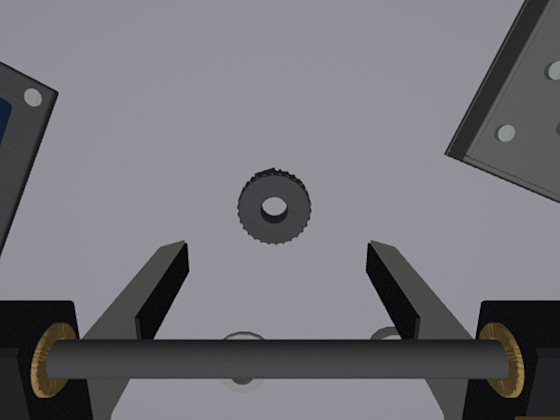

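The roller's top face is centred at (275,209), which gives (0.600, -0.175). Going down to grasp it.

Call:
{"fn": "move_arm", "kwargs": {
  "targets": [0.05,-0.02,0.4,0,0.05,-0.02,0.7,0,0.05,-0.02,0.79,0,0.05,-0.02,0.79,0]
}}

```text
t: 2.38
position: [0.6013, -0.1756, 0.1069]
orientation: [3.084, 0.594, 0.001]
force: [-0.1, 0.1, 0.0]
gripper_width: 0.094
grip_force: 0.0
```

Call:
{"fn": "move_arm", "kwargs": {
  "targets": [0,0,0,0,0,0,0,0,0,0,0,0,0,0,0,0,0,0,0,0],
  "hand": 40,
  "grip_force": 35
}}

```text
t: 3.0
position: [0.6014, -0.1741, 0.1061]
orientation: [-3.084, -0.596, 0.0]
force: [-0.8, 1.0, 2.1]
gripper_width: 0.0513
grip_force: 35.0
```

Gripped, width 51.3 mm. Lifting it and moving to look at the spindle.

Call:
{"fn": "move_arm", "kwargs": {
  "targets": [0,0,-0.1,0,0,0,-0.45,0,0,0,-0.8,0]
}}

```text
t: 3.38
position: [0.6011, -0.1744, 0.2025]
orientation: [-3.084, -0.596, 0.003]
force: [0.2, -0.1, -3.2]
gripper_width: 0.0517
grip_force: 35.0
```

Call:
{"fn": "move_arm", "kwargs": {
  "targets": [0,-0.2,-0.4,0,0,-0.45,-0.74,0,0,-0.75,-0.74,0]
}}

```text
t: 3.75
position: [0.5693, -0.091, 0.2949]
orientation: [3.081, 0.594, 0.012]
force: [-0.2, 0.4, -4.2]
gripper_width: 0.0515
grip_force: 35.0
```

Call:
{"fn": "move_arm", "kwargs": {
  "targets": [-0.23,-0.37,0,0,-0.46,-0.75,0,0]
}}

```text
t: 4.0
position: [0.4818, -0.0271, 0.2907]
orientation: [-3.084, -0.596, 0.001]
force: [0.2, 0.9, -3.3]
gripper_width: 0.0511
grip_force: 35.0
```

Call:
{"fn": "move_arm", "kwargs": {
  "targets": [0,-0.4,0,0,0,-0.73,0,0,0,-0.73,0,0,0,-0.73,0,0]
}}

```text
t: 4.5
position: [0.4507, 0.053, 0.2909]
orientation: [3.083, 0.597, 0.001]
force: [-0.4, 0.4, -2.4]
gripper_width: 0.0517
grip_force: 35.0
```

Run:
```python
from h import *
im,c,o=snap('wrist','w3');print(o['t'],o['position'],o['orientation'],o['gripper_width'])
p=proj(c,(.52,.083,.063));print(p,proj(c,(.517,.08,.153)))
u,v=map(int,p);v=max(v,45)
a=cv2.resize(im[max(v-45,0):v+45,u-45:u+45],(540,540),interpolation=2)
cv2.imwrite('pics/w3c.png',np.hstack([a,cv2.resize(im[200:340,210:340],(501,540))[:,:255]]) if 0 else a);print('crop origin',u-45,v-45,'scale6')
cv2.imwrite('pics/w3r.png',im)
```

```text
4.5 [0.45074115 0.05298404 0.29093602] [3.08314038e+00 5.96912920e-01 1.04889709e-03] 0.05167325413600817
[274.15168477 107.55924578] [276.07807322 115.45897312]
crop origin 229 62 scale6
```

View pics/w3c.png

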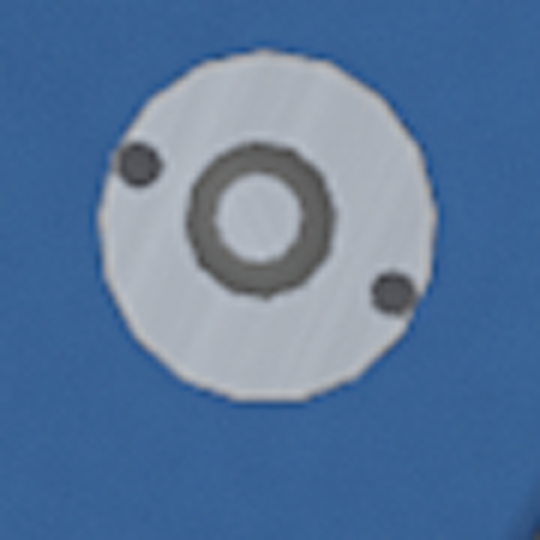

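The crop shows the flange centred at (268,227), the post tip at (259,217), and the pins at (140,165) and (395,294) (6x scale).

Run:
```python
from h import *
im=cv2.imread('pics/w3.png');c=cam('wrist');o=env.get_obs();q=lambda x,y:(x/6+229-.4,y/6+62-.4)
A,B=ray(c,q(140,165),.07),ray(c,q(395,294),.07);print('pins',A,B,np.linalg.norm(A-B),'mid',(A+B)/2,'ang',np.degrees(np.arctan2(*(B-A)[1::-1])))
print('flange',ray(c,q(268,227),.063),'tip',ray(c,q(259,217),.153))
T=np.array(o['position'])
print('pred roller top px',proj(c,T+[0,0,-.076]))
# bore: bright/coloured pixels seen through the ring
u,v=map(int,proj(c,T+[0,0,-.076]));w=im[v-45:v+45,u-45:u+45].astype(int)
g=w.sum(2);print('u0v0',u-45,v-45);print((g[::5,::5]//3))
S=(A+B)/2
plan(S[0]+.0011,S[1]+.0004,.290)
```

```text
pins [0.52683208 0.10416413 0.07      ] [0.52415336 0.06670117 0.07      ] 0.03755860564247626 mid [0.52549272 0.08543265 0.07      ] ang -94.0898691274311
flange [0.52589378 0.08572407 0.063     ] tip [0.52552426 0.08566746 0.153     ]
pred roller top px [276.82033431 274.7014593 ]
u0v0 231 229
[[179 180 182  36  39  43  66  39  64  79  58  40  41  77  35  41  71 152]
 [180  96  40  42  50  87  85  86  87  90  85  89  89  87  56  70  35  41]
 [179  35  71  86  89  86  82  86  88  86  86  87  86  89  89  87  55  38]
 [ 19  44  87  87  88  87  87  86  83  86  86  85  85  89  85  86  89  54]
 [ 42  87  85  87  88  87  87  85  90  87  81  84  86  85  84  89  86  86]
 [ 76  87  85  84  85  85  86  87  86  86  88  86  84  85  87  85  85  88]
 [ 86  85  84  87  85  83  83  86  81  72  79  85  87  87  83  85  87  84]
 [ 86  86  86  87  85  87  83 178 180 180 180 183  84  86  86  86  84  82]
 [ 84  85  87  84  86  86 153 180 180 179 180 179 182  86  86  85  84  87]
 [ 85  84  83  86  88  86  38 178 180 180 179 185  24  45  86  87  85  84]
 [ 86  87  84  87  83  77  37  39  31  35  21  38  44  40  83  83  86  84]
 [ 86  86  85  83  84  83  38  38  38  42  41  40  40  46  86  83  84  83]
 [ 83  83  85  86  86  85  41  37  38  36  43  43  44  84  86  86  87  84]
 [ 83  84  82  83  85  86  85  47  40  41  38  41  84  85  83  84  86  85]
 [ 72  84  83  83  84  81  82  85  89  88  89  87  86  85  85  85  81  82]
 [140  84  86  85  84  84  82  83  85  86  86  83  85  85  88  83  86  85]
 [180 183  84  83  84  85  85  84  83  82  83  86  84  84  85  84  87  73]
 [180 180 172  87  85  83  84  84  84  83  84  81  81  84  85  84  70 181]]
shift [ 0.688 -0.022  0.007] turn 0 yaw now 21.9 tilt 0.06
```

```bash
cat >> h.py <<'E'
def bore(im,c,T,dz):
    """in-hand bore centre on the plane dz below the TCP, relative to the axis, in tool x,y (mm)"""
    u,v=proj(c,T+[0,0,-dz]).astype(int);w=im[v-35:v+35,u-35:u+35].astype(int).sum(2)/3
    f=np.median(w);m=(np.abs(w-f)>14).astype(np.uint8);m=cv2.morphologyEx(m,cv2.MORPH_OPEN,np.ones((3,3)))
    n,l,s,ce=cv2.connectedComponentsWithStats(m);k=[i for i in range(1,n) if s[i,0]>0 and s[i,1]>0 and s[i,0]+s[i,2]<70 and s[i,1]+s[i,3]<70]
    k=max(k,key=lambda i:s[i,4]);cs,_=cv2.findContours((l==k).astype(np.uint8),0,1);e=cv2.fitEllipse(cv2.convexHull(cs[0]))
    X=ray(c,(e[0][0]+u-35,e[0][1]+v-35),T[2]-dz);Rt=R.from_rotvec(env.get_obs()['orientation']).as_matrix()
    sc=np.linalg.norm(proj(c,T+[0,0,-dz])-proj(c,T+[.01,0,-dz]))/10
    print('bore px',e,'dia mm',np.array(e[1])/sc,'offset tool mm',(Rt.T@(X-T))[:2]*1000);return X
E
python3 - <<'E'
from h import *
im=cv2.imread('pics/w3.png');o=env.get_obs();c=cam('wrist',o);T=np.array(o['position'])
X=bore(im,c,T,.076);S=np.array([.5255,.0855]);d=S-(X-T)[:2];print(X-T,d);plan(*d,.29);print(o['joint_positions'])
E
```

```text
bore px ((36.0854606628418, 39.74521255493164), (38.280845642089844, 41.55472183227539), 87.94601440429688) dia mm [19.27218793 20.92039492] offset tool mm [-2.12476005  0.04763022]
[-0.00190255 -0.00089836 -0.076     ] [0.52740255 0.08639836]
shift [ 0.696 -0.024  0.007] turn 0 yaw now 21.9 tilt 0.06
[-3.66188353e-02  9.99088527e-02  1.76370933e+00 -8.39314764e-04
  1.27726454e+00  1.15287949e+00]
```

The bore in the hand sits 2.1 mm behind the tool axis. I'm correcting for that, turning about 4° and starting down onto the post.

Call:
{"fn": "move_arm", "kwargs": {
  "targets": [0.35,-0.01,0,0,0.695,-0.024,0,-0.01,0.695,-0.024,0,-0.01,0.695,-0.024,0,-0.01]
}}

```text
t: 5.05
position: [0.5268, 0.086, 0.29]
orientation: [3.065, 0.69, -0.004]
force: [-0.5, -0.1, -2.9]
gripper_width: 0.0515
grip_force: 35.0
```

Call:
{"fn": "move_arm", "kwargs": {
  "targets": [0,0,0.15,0,0,0,0.25,0,0,0,0.32,0,0,0,0.38,0,0,0,0.44,0,0,0,0.44,0]
}}

```text
t: 5.8
position: [0.5266, 0.0871, 0.2373]
orientation: [-3.064, -0.693, 0.002]
force: [-0.2, 0.5, -3.2]
gripper_width: 0.0511
grip_force: 35.0
```

No contact force past the taper. Continuing down to just above the pins, then gently to home.

Call:
{"fn": "move_arm", "kwargs": {
  "targets": [0,0,0.15,0,0,0,0.3,0,0,0,0.4,0,0,0,0.47,0,0,0,0.47,0]
}}

```text
t: 6.42
position: [0.5268, 0.087, 0.1811]
orientation: [-3.064, -0.693, 0.001]
force: [0.3, 0.4, -3.0]
gripper_width: 0.0512
grip_force: 35.0
```

Call:
{"fn": "move_arm", "kwargs": {
  "targets": [0,0,0.02,0,0,0,0.04,0,0,0,0.06,0,0,0,0.075,0,0,0,0.075,0]
}}

```text
t: 7.05
position: [0.5268, 0.087, 0.1723]
orientation: [3.064, 0.693, -0.0]
force: [0.2, -0.1, -2.5]
gripper_width: 0.052
grip_force: 35.0
```

It's already below pin height with no contact, so the notches have found the pins. Easing home.

Call:
{"fn": "move_arm", "kwargs": {
  "targets": [0,0,0.01,0,0,0,0.018,0,0,0,0.018,0,0,0,0.018,0]
}}

```text
t: 7.55
position: [0.5269, 0.087, 0.1703]
orientation: [3.064, 0.693, 0.0]
force: [0.3, -0.5, -2.3]
gripper_width: 0.0514
grip_force: 35.0
```

Call:
{"fn": "move_arm", "kwargs": {
  "targets": [0,0,0.006,0,0,0,0.012,0,0,0,0.012,0,0,0,0.012,0]
}}

```text
t: 8.05
position: [0.5269, 0.087, 0.1691]
orientation: [3.064, 0.693, 0.0]
force: [-1.5, -0.1, 0.1]
gripper_width: 0.0512
grip_force: 35.0
```

Call:
{"fn": "move_arm", "kwargs": {
  "targets": [0,0,0.005,0,0,0,0.008,0,0,0,0.008,0]
}}

```text
t: 8.43
position: [0.5269, 0.087, 0.169]
orientation: [3.064, 0.693, 0.001]
force: [-2.5, -1.4, 7.0]
gripper_width: 0.0513
grip_force: 35.0
```

Contact at home height (7 N at z=0.169). Releasing, rising and going to hover over the spacer.

Call:
{"fn": "move_arm", "kwargs": {
  "targets": [0,0,-0.008,0,0,0,-0.008,0,0,0,-0.008,0],
  "hand": 66
}}

```text
t: 8.8
position: [0.527, 0.087, 0.1687]
orientation: [3.064, 0.693, 0.0]
force: [0.7, -0.0, -0.6]
gripper_width: 0.0662
grip_force: 0.0
```

Call:
{"fn": "move_arm", "kwargs": {
  "targets": [0,0,-0.15,0,0,0,-0.5,0,0,0,-0.9,0]
}}

```text
t: 9.18
position: [0.5265, 0.087, 0.2771]
orientation: [-3.064, -0.693, 0.003]
force: [0.9, -0.4, -0.7]
gripper_width: 0.0658
grip_force: 0.0
```

Run:
```python
from h import *
s,c2,o=snap('side','s1');c=cam('wrist',o);im=env.camera('wrist')[:,:,::-1];print(o['position'],o['gripper_width'],o['force'])
X=np.array([.5255,.0855,.093]);p=proj(c,X).astype(int);q=proj(c2,X).astype(int);print(p,q)
a=cv2.resize(im[p[1]-60:p[1]+60,p[0]-60:p[0]+60],(400,400),interpolation=2);b=cv2.resize(s[q[1]-30:q[1]+30,q[0]-30:q[0]+30],(400,400),interpolation=2)
cv2.imwrite('pics/seat1.png',np.hstack([a,cv2.convertScaleAbs(b,alpha=1.6)]));plan(.5133,-.3172,.2)
```

```text
[0.52652275 0.08701321 0.27710511] 0.06578489305663003 [ 0.92502776 -0.39678631 -0.66823988]
[278 212] [307 199]
shift [-1.579  2.981  0.681] turn 0 yaw now 25.5 tilt 0.63
```

View pics/seat1.png

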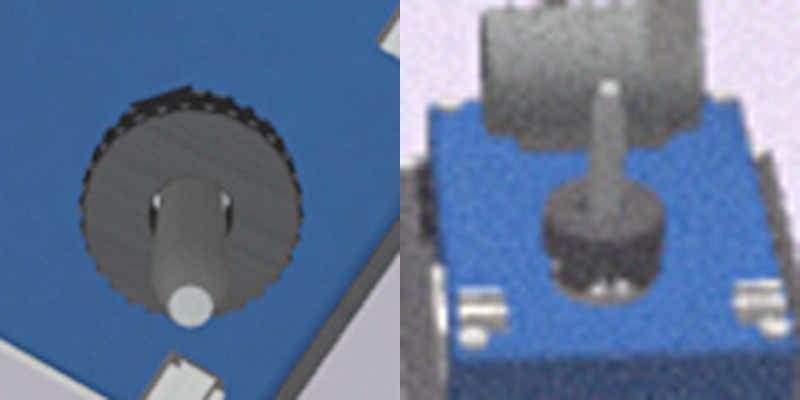

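The roller sits level on the flange around the post, with flange and pin highlights showing in the notch at about (610,285) of the picture. Now the spacer.

Call:
{"fn": "move_arm", "kwargs": {
  "targets": [-0.2,0.37,0,0,-0.39,0.745,0,0]
}}

```text
t: 9.52
position: [0.5227, -0.0143, 0.2761]
orientation: [-3.063, -0.696, 0.001]
force: [-0.1, 0.9, -0.4]
gripper_width: 0.0658
grip_force: 0.0
```

Call:
{"fn": "move_arm", "kwargs": {
  "targets": [-0.2,0.37,0,0,-0.39,0.745,0,0]
}}

```text
t: 9.78
position: [0.5187, -0.116, 0.2758]
orientation: [-3.064, -0.693, 0.002]
force: [0.4, -0.5, 0.3]
gripper_width: 0.066
grip_force: 0.0
```

Call:
{"fn": "move_arm", "kwargs": {
  "targets": [-0.2,0.37,0.15,0,-0.4,0.745,0.3,0]
}}

```text
t: 10.02
position: [0.5139, -0.2175, 0.2396]
orientation: [-3.064, -0.692, 0.0]
force: [-0.2, -0.4, -0.1]
gripper_width: 0.066
grip_force: 0.0
```

Call:
{"fn": "move_arm", "kwargs": {
  "targets": [-0.2,0.37,0.19,0,-0.4,0.745,0.38,0,-0.4,0.745,0.38,0,-0.4,0.745,0.38,0]
}}

```text
t: 10.52
position: [0.5092, -0.3168, 0.1944]
orientation: [-3.063, -0.691, 0.001]
force: [0.0, 0.4, 1.0]
gripper_width: 0.0661
grip_force: 0.0
```

Run:
```python
from h import *
im,c,o=snap('wrist','w4');T=np.array(o['position']);print(o['t'],T)
p=proj(c,(.5133,-.3172,.01));e=fit(im,p,48);X=ray(c,e[0],.012);print(p,e,X,'or',proj(c,(.49,-.397,.014)))
plan(X[0],X[1],.1)
```

```text
10.525 [ 0.50916999 -0.31678555  0.19444203]
[280.33399814 206.17298843] ((282.7238006591797, 205.734375), (52.436790466308594, 53.93000030517578)) [ 0.51487294 -0.31842007  0.012     ] or [359.19161631 275.41935459]
shift [0.033 0.036 0.792] turn 0 yaw now 25.5 tilt 0.06
```

The spacer blob is 53 px across, matching 40 mm, at (0.515, -0.318). Grasping it.

Call:
{"fn": "move_arm", "kwargs": {
  "targets": [0.035,0.036,0.4,0,0.035,0.036,0.65,0,0.035,0.036,0.775,0,0.035,0.036,0.775,0]
}}

```text
t: 11.08
position: [0.5153, -0.3184, 0.1021]
orientation: [-3.063, -0.694, 0.001]
force: [-0.1, -0.0, 0.3]
gripper_width: 0.066
grip_force: 0.0
```

Call:
{"fn": "move_arm", "kwargs": {
  "targets": [0,0,0,0,0,0,0,0,0,0,0,0,0,0,0,0],
  "hand": 30,
  "grip_force": 25
}}

```text
t: 11.58
position: [0.5154, -0.3195, 0.1032]
orientation: [3.064, 0.692, 0.001]
force: [-0.6, 1.7, 4.7]
gripper_width: 0.0383
grip_force: 25.0
```

Call:
{"fn": "move_arm", "kwargs": {
  "targets": [0,0,-0.1,0,0,0,-0.4,0,0,0,-0.8,0,0,0,-0.8,0]
}}

```text
t: 12.08
position: [0.5171, -0.321, 0.2029]
orientation: [3.057, 0.691, 0.009]
force: [0.0, 0.3, -1.0]
gripper_width: 0.039
grip_force: 25.0
```

Run:
```python
from h import *
im,c,o=snap('wrist','w5');T=np.array(o['position']);print(o['t'],T,o['gripper_width'],o['force'])
X=bore(im,c,T,.0885)
u,v=proj(c,T+[0,0,-.0885]).astype(int);cv2.imwrite('pics/w5c.png',cv2.resize(im[v-70:v+70,u-90:u+90],None,fx=4,fy=4));print(u,v)
```

```text
12.075 [ 0.51712221 -0.32104812  0.20289125] 0.038961012765212084 [ 0.01514829  0.30018359 -0.95196438]
bore px ((37.197418212890625, 35.41686248779297), (34.03614807128906, 38.6998291015625), 86.99835205078125) dia mm [18.12702502 20.61081557] offset tool mm [-0.25313112  0.49810469]
275 264
```

View pics/w5c.png

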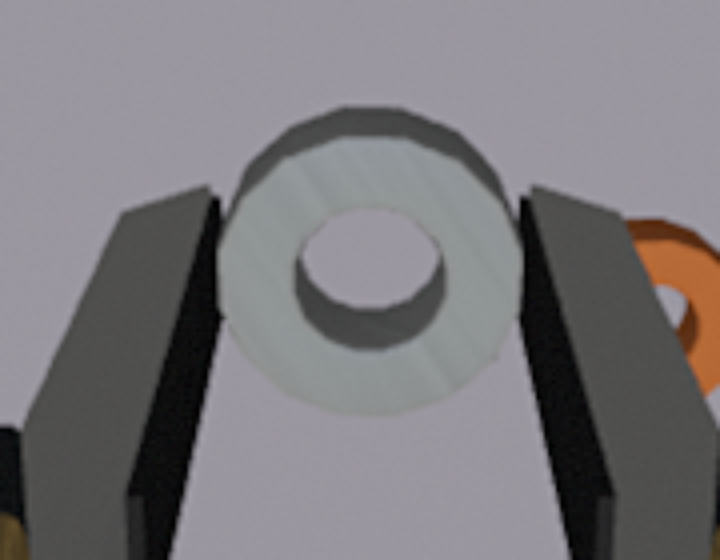

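The spacer is level in the grip, with its bore centred at crop (370,277). Carrying it to the spindle.

Call:
{"fn": "move_arm", "kwargs": {
  "targets": [0.1,-0.2,-0.3,0,0.24,-0.47,-0.6,0,0.38,-0.75,-0.73,0]
}}

```text
t: 12.5
position: [0.5177, -0.2179, 0.2863]
orientation: [3.064, 0.691, 0.0]
force: [0.3, 0.5, -2.5]
gripper_width: 0.0384
grip_force: 25.0
```

Call:
{"fn": "move_arm", "kwargs": {
  "targets": [0.19,-0.37,0,0,0.38,-0.75,0,0]
}}

```text
t: 12.75
position: [0.5194, -0.1163, 0.2845]
orientation: [-3.063, -0.691, 0.003]
force: [0.2, -0.7, -0.5]
gripper_width: 0.0389
grip_force: 25.0
```

Call:
{"fn": "move_arm", "kwargs": {
  "targets": [0.19,-0.37,0,0,0.38,-0.75,0,0]
}}

```text
t: 13.0
position: [0.5217, -0.0153, 0.2842]
orientation: [-3.063, -0.692, 0.004]
force: [0.2, 0.3, -1.5]
gripper_width: 0.0388
grip_force: 25.0
```

Call:
{"fn": "move_arm", "kwargs": {
  "targets": [0.19,-0.37,0,0,0.38,-0.75,0,0,0.38,-0.75,0,0,0.38,-0.75,0,0]
}}

```text
t: 13.5
position: [0.5245, 0.0837, 0.2847]
orientation: [3.063, 0.694, -0.004]
force: [-0.3, -0.9, 0.2]
gripper_width: 0.0385
grip_force: 25.0
```

Run:
```python
from h import *
im,c,o=snap('wrist','w6');T=np.array(o['position']);print(o['t'],T,o['gripper_width'],o['force'])
X=bore(im,c,T,.0885);plan(.525,.086,.29)
```

```text
13.5 [0.52447472 0.08367359 0.28466655] 0.03853281517869176 [-0.25829338 -0.92103818  0.20255197]
bore px ((36.03673553466797, 35.477439880371094), (36.21644973754883, 39.037715911865234), 90.87776184082031) dia mm [19.31373599 20.81827855] offset tool mm [0.02261172 0.02081962]
shift [ 0.012 -0.02  -0.042] turn 0 yaw now 25.4 tilt 0.12
```

Call:
{"fn": "move_arm", "kwargs": {
  "targets": [0.012,-0.02,0,0,0.012,-0.02,0,0,0.012,-0.02,0.12,0,0.012,-0.02,0.22,0,0.012,-0.02,0.28,0,0.012,-0.02,0.34,0,0.012,-0.02,0.4,0,0.012,-0.02,0.4,0]
}}

```text
t: 14.55
position: [0.525, 0.0868, 0.2372]
orientation: [-3.064, -0.693, 0.002]
force: [-0.3, 0.6, -0.7]
gripper_width: 0.0386
grip_force: 25.0
```

Call:
{"fn": "move_arm", "kwargs": {
  "targets": [0,0,0.1,0,0,0,0.2,0,0,0,0.27,0,0,0,0.31,0,0,0,0.31,0]
}}

```text
t: 15.18
position: [0.5252, 0.0868, 0.2002]
orientation: [-3.064, -0.693, 0.001]
force: [-0.2, -0.6, -1.1]
gripper_width: 0.0384
grip_force: 25.0
```

Call:
{"fn": "move_arm", "kwargs": {
  "targets": [0,0,0.01,0,0,0,0.018,0,0,0,0.018,0,0,0,0.018,0]
}}

```text
t: 15.68
position: [0.5253, 0.0868, 0.1986]
orientation: [3.064, 0.693, 0.0]
force: [0.2, 0.3, -0.7]
gripper_width: 0.0386
grip_force: 25.0
```

Call:
{"fn": "move_arm", "kwargs": {
  "targets": [0,0,0.008,0,0,0,0.016,0,0,0,0.016,0,0,0,0.016,0]
}}

```text
t: 16.18
position: [0.5253, 0.0868, 0.1965]
orientation: [3.064, 0.693, -0.0]
force: [-0.6, 0.8, -1.7]
gripper_width: 0.0388
grip_force: 25.0
```

Call:
{"fn": "move_arm", "kwargs": {
  "targets": [0,0,0.006,0,0,0,0.006,0,0,0,0.006,0]
}}

```text
t: 16.55
position: [0.5254, 0.0868, 0.1961]
orientation: [3.064, 0.693, 0.001]
force: [-1.0, -0.4, 2.7]
gripper_width: 0.0387
grip_force: 25.0
```

Call:
{"fn": "move_arm", "kwargs": {
  "targets": [0,0,0.004,0,0,0,0.006,0,0,0,0.006,0]
}}

```text
t: 16.92
position: [0.5254, 0.0868, 0.1961]
orientation: [3.064, 0.693, 0.001]
force: [-2.1, -0.3, 7.5]
gripper_width: 0.0384
grip_force: 25.0
```

Seated: contact at 0.196 as predicted. Releasing and going over the guide.

Call:
{"fn": "move_arm", "kwargs": {
  "targets": [0,0,-0.006,0,0,0,-0.006,0,0,0,-0.006,0],
  "hand": 62
}}

```text
t: 17.3
position: [0.5252, 0.0868, 0.1956]
orientation: [3.064, 0.693, -0.001]
force: [0.2, -0.1, -0.3]
gripper_width: 0.0615
grip_force: 0.0
```

Call:
{"fn": "move_arm", "kwargs": {
  "targets": [0,0,-0.1,0,0,0,-0.4,0,0,0,-0.7,0]
}}

```text
t: 17.68
position: [0.5253, 0.0868, 0.2813]
orientation: [3.064, 0.693, 0.0]
force: [0.3, -0.3, -0.3]
gripper_width: 0.0618
grip_force: 0.0
```

Call:
{"fn": "move_arm", "kwargs": {
  "targets": [-0.27,0.32,0,0,-0.54,0.645,0,0]
}}

```text
t: 17.92
position: [0.5002, -0.0116, 0.2813]
orientation: [3.062, 0.696, 0.004]
force: [-0.1, 0.2, 0.5]
gripper_width: 0.062
grip_force: 0.0
```

Call:
{"fn": "move_arm", "kwargs": {
  "targets": [-0.27,0.32,0,0,-0.54,0.645,0.15,0]
}}

```text
t: 18.18
position: [0.4755, -0.1105, 0.2638]
orientation: [3.061, 0.693, 0.007]
force: [-0.4, -0.1, 1.1]
gripper_width: 0.0623
grip_force: 0.0
```

Call:
{"fn": "move_arm", "kwargs": {
  "targets": [-0.27,0.32,0.25,0,-0.54,0.645,0.5,0,-0.54,0.645,0.5,0,-0.54,0.645,0.5,0]
}}

```text
t: 18.68
position: [0.45, -0.2064, 0.2025]
orientation: [3.065, 0.691, 0.001]
force: [-0.3, 0.9, -0.1]
gripper_width: 0.0622
grip_force: 0.0
```

Run:
```python
from h import *
im,c,o=snap('wrist','w7');T=np.array(o['position']);print(o['t'],T,o['gripper_width'])
p=proj(c,(.45,-.205,.012));print(p);u,v=p.astype(int);cv2.imwrite('pics/w7c.png',cv2.resize(im[v-60:v+60,u-80:u+80],None,fx=4,fy=4,interpolation=2));print('origin',u-80,v-60)
e=fit(im,p,55);print(e,ray(c,e[0],.008),ray(c,e[0],.024))
```

```text
18.675 [ 0.45002365 -0.206424    0.20251405] 0.062215934433653454
[275.24320069 208.05925609]
origin 195 148
((276.2738380432129, 204.75981521606445), (51.2818603515625, 54.16797637939453)) [ 0.45175097 -0.20504581  0.008     ] [ 0.45568713 -0.20320556  0.024     ]
```

View pics/w7c.png

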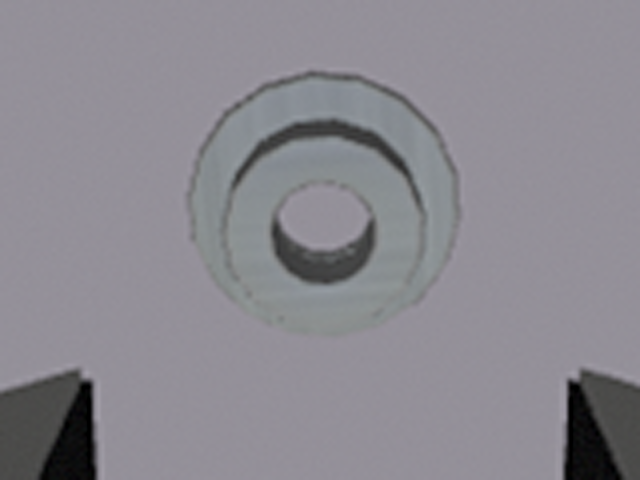

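The guide stands flange down, with its bore at (324,233) in the crop and its flange outline centred at (325,205).

Run:
```python
from h import *
c=cam('wrist');A=ray(c,(275.7,205.9),.024);B=ray(c,(275.9,198.9),.006);print(A,B);M=(A+B)/2;plan(M[0],M[1],.106)
```

```text
[ 0.45502133 -0.20289176  0.024     ] [ 0.45576821 -0.2026653   0.006     ]
shift [ 0.049 -0.007  0.807] turn 0 yaw now 25.5 tilt 0.09
```

Call:
{"fn": "move_arm", "kwargs": {
  "targets": [0.049,-0.007,0.4,0,0.049,-0.007,0.68,0,0.049,-0.007,0.805,0,0.049,-0.007,0.805,0]
}}

```text
t: 19.23
position: [0.455, -0.2017, 0.1052]
orientation: [-3.063, -0.696, 0.001]
force: [0.4, 0.5, 1.6]
gripper_width: 0.0617
grip_force: 0.0
```

Call:
{"fn": "move_arm", "kwargs": {
  "targets": [0,0,0,0,0,0,0,0,0,0,0,0,0,0,0,0],
  "hand": 28,
  "grip_force": 28
}}

```text
t: 19.73
position: [0.455, -0.2032, 0.1061]
orientation: [3.064, 0.692, 0.002]
force: [-0.3, 1.5, 6.1]
gripper_width: 0.0367
grip_force: 28.0
```

Call:
{"fn": "move_arm", "kwargs": {
  "targets": [0,0,-0.1,0,0,0,-0.45,0,0,0,-0.8,0]
}}

```text
t: 20.1
position: [0.4541, -0.2031, 0.2023]
orientation: [-3.064, -0.692, 0.002]
force: [0.3, 0.1, -1.5]
gripper_width: 0.0366
grip_force: 28.0
```

Call:
{"fn": "move_arm", "kwargs": {
  "targets": [0.1,-0.12,-0.35,0,0.3,-0.36,-0.7,0,0.52,-0.64,-0.75,0]
}}

```text
t: 20.48
position: [0.4793, -0.107, 0.295]
orientation: [3.061, 0.689, 0.009]
force: [1.6, 0.1, -2.2]
gripper_width: 0.0362
grip_force: 28.0
```

Call:
{"fn": "move_arm", "kwargs": {
  "targets": [0.26,-0.32,0,0,0.52,-0.64,0,0]
}}

```text
t: 20.72
position: [0.5011, -0.0096, 0.2919]
orientation: [3.064, 0.691, 0.001]
force: [0.2, -0.3, -1.4]
gripper_width: 0.0365
grip_force: 28.0
```

Call:
{"fn": "move_arm", "kwargs": {
  "targets": [0.26,-0.32,0,0,0.52,-0.64,0,0,0.52,-0.64,0,0,0.52,-0.64,0,0]
}}

```text
t: 21.22
position: [0.524, 0.0849, 0.2912]
orientation: [3.063, 0.693, -0.002]
force: [-0.7, -0.8, -2.2]
gripper_width: 0.0367
grip_force: 28.0
```

Run:
```python
from h import *
im,c,o=snap('wrist','w8');T=np.array(o['position']);print(o['t'],T,o['gripper_width'],o['force'])
X=bore(im,c,T,.082);d=np.array([.5268,.087])-((X-T)[:2]-np.array([-.0019,-.0009]));print(d);plan(*d,.29)
```

```text
21.225 [0.52403338 0.08491998 0.29116893] 0.036689547482451644 [-0.72558291 -0.81459983 -2.23990218]
bore px ((36.116127014160156, 37.011688232421875), (36.63903045654297, 40.527530670166016), 86.80899047851562) dia mm [18.93214443 20.94141288] offset tool mm [-0.47173263  0.06953649]
[0.52535548 0.08644998]
shift [ 0.017 -0.01   0.01 ] turn 0 yaw now 25.4 tilt 0.07
```

Call:
{"fn": "move_arm", "kwargs": {
  "targets": [0.015,-0.01,0,0,0.015,-0.01,0,0,0.015,-0.01,0.14,0,0.015,-0.01,0.25,0,0.015,-0.01,0.32,0,0.015,-0.01,0.38,0,0.015,-0.01,0.44,0,0.015,-0.01,0.44,0]
}}

```text
t: 22.28
position: [0.5254, 0.0872, 0.2379]
orientation: [-3.064, -0.693, 0.002]
force: [0.2, -0.3, -1.1]
gripper_width: 0.0367
grip_force: 28.0
```

Call:
{"fn": "move_arm", "kwargs": {
  "targets": [0,0,0.07,0,0,0,0.13,0,0,0,0.17,0,0,0,0.18,0,0,0,0.18,0]
}}

```text
t: 22.9
position: [0.5257, 0.0872, 0.2168]
orientation: [3.064, 0.693, -0.0]
force: [0.3, -0.6, -1.4]
gripper_width: 0.0368
grip_force: 28.0
```

Call:
{"fn": "move_arm", "kwargs": {
  "targets": [0,0,0.007,0,0,0,0.014,0,0,0,0.014,0,0,0,0.014,0]
}}

```text
t: 23.4
position: [0.5256, 0.0872, 0.2152]
orientation: [3.064, 0.693, 0.0]
force: [0.5, 0.8, -1.5]
gripper_width: 0.0365
grip_force: 28.0
```

Call:
{"fn": "move_arm", "kwargs": {
  "targets": [0,0,0.007,0,0,0,0.012,0,0,0,0.012,0,0,0,0.012,0]
}}

```text
t: 23.9
position: [0.5256, 0.0872, 0.2137]
orientation: [3.064, 0.693, -0.0]
force: [0.0, -0.8, -1.6]
gripper_width: 0.0364
grip_force: 28.0
```

Call:
{"fn": "move_arm", "kwargs": {
  "targets": [0,0,0.006,0,0,0,0.006,0,0,0,0.006,0]
}}

```text
t: 24.28
position: [0.5257, 0.0872, 0.2131]
orientation: [3.064, 0.693, 0.0]
force: [0.3, -0.1, -1.2]
gripper_width: 0.0364
grip_force: 28.0
```

Call:
{"fn": "move_arm", "kwargs": {
  "targets": [0,0,0.004,0,0,0,0.006,0,0,0,0.006,0]
}}

```text
t: 24.65
position: [0.5257, 0.0872, 0.2131]
orientation: [3.064, 0.693, 0.001]
force: [-1.5, -0.4, 5.4]
gripper_width: 0.0365
grip_force: 28.0
```

Call:
{"fn": "move_arm", "kwargs": {
  "targets": [0,0,0.006,0,0,0,0.006,0,0,0,0.006,0]
}}

```text
t: 25.02
position: [0.5257, 0.0872, 0.2131]
orientation: [3.064, 0.693, 0.002]
force: [-2.5, 0.6, 8.8]
gripper_width: 0.0366
grip_force: 28.0
```

Contact at 0.213 as expected (0.107 + 0.106). Releasing, rising clear and taking a final look.

Call:
{"fn": "move_arm", "kwargs": {
  "targets": [0,0,-0.008,0,0,0,-0.008,0,0,0,-0.008,0],
  "hand": 60
}}

```text
t: 25.4
position: [0.5256, 0.0872, 0.2122]
orientation: [3.064, 0.693, -0.001]
force: [0.2, 0.1, 0.1]
gripper_width: 0.0592
grip_force: 0.0
```

Call:
{"fn": "move_arm", "kwargs": {
  "targets": [0,0,-0.1,0,0,0,-0.4,0,0,0,-0.8,0]
}}

```text
t: 25.78
position: [0.5252, 0.0872, 0.3092]
orientation: [-3.064, -0.692, 0.003]
force: [1.0, -0.5, -0.3]
gripper_width: 0.0597
grip_force: 0.0
```

Call:
{"fn": "move_arm", "kwargs": {
  "targets": [-0.4,0,0,0,-0.8,0,0,0,-0.8,0,0,0,-0.8,0,0,0]
}}

```text
t: 26.28
position: [0.4398, 0.046, 0.3094]
orientation: [3.064, 0.692, 0.004]
force: [0.1, -0.8, -0.2]
gripper_width: 0.0603
grip_force: 0.0
```

Run:
```python
from h import *
s,c2,o=snap('side','s2');im,c,_=snap('wrist','w9');print(o['t'],o['position'],o['force'])
q=proj(c2,(.5255,.0855,.1)).astype(int);p=np.maximum(proj(c,(.5255,.0855,.131)).astype(int),60)
for z in (.063,.093,.107,.131,.153): print(z,((proj(c2,(.5255,.0855,z))-q+30)*400/60).round(0))
a=cv2.resize(im[p[1]-60:p[1]+60,p[0]-60:p[0]+60],(400,400),interpolation=2);b=cv2.resize(s[q[1]-30:q[1]+30,q[0]-30:q[0]+30],(400,400),interpolation=2)
cv2.imwrite('pics/fin.png',np.hstack([a,cv2.convertScaleAbs(b,alpha=1.4)]))
```

```text
26.275 [0.43978261 0.04597184 0.30940867] [ 0.10930127 -0.79110206 -0.23733079]
0.063 [204. 272.]
0.093 [206. 215.]
0.107 [207. 188.]
0.131 [209. 141.]
0.153 [210.  97.]
```

View pics/fin.png

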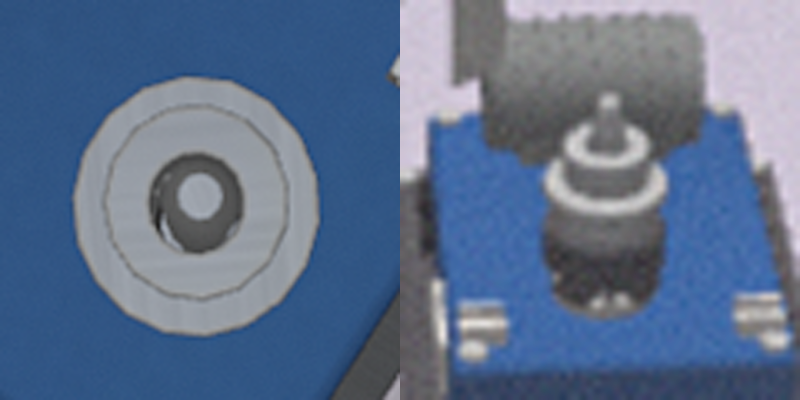

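The final picture shows the roller, spacer and guide stacked level on the post. The guide's hub top is at about y=145 in the side crop against 141 predicted, and the post tip is at y=97. Handing in.

```bash
python3 -c "
from bench import env
print(env.sign_off())"
```

```text
the job is handed in; nothing more can be done
None
```

The roller (over the drive pins), spacer and guide collar are seated in that order on the spindle, each lowered to contact at its expected height; the job was handed in at about 26 s, with no verdict returned.

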